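# Walk the cutting die home onto its back fence

### The arm

A 6-joint arm with a two-finger parallel gripper is mounted at the origin on the work surface; the furniture and walls round the work are solid. World frame = base frame: x ahead of the robot, y to its left, z up, the work surface at z = 0. Lengths are in m, angles in rad, forces in N, time in s.
With the tool pointing down it reaches from about 0.25 to 0.775 m from the base axis. Payload 4 kg.
Tool frame: the origin (TCP) lies midway between the tips of the shut fingers; the grasp point (between the pads) lies 19 mm behind it; z points along the fingers, y is the direction in which the jaws open and shut (so a half turn about z gives the same grasp; the last joint's range is limited). The gripper opens to 85 mm and grips with 20 to 120 N. Pads are 22 mm wide; open, the fingers measure 114 mm over their backs; the gripper's body (76 mm by 85 mm) begins 54 mm behind the grasp point. The pads swing forward as they close: fully open they stand 13 mm farther back than shut.
Start: joints at [-0.103, 0.087, 1.371, -0, 1.684, -0.103], TCP at [0.55, -0, 0.231] pointing down, gripper open.
Joint ranges: [-3.1, 3.1], [-0.76, 2.03], [0.27, 2.55], [-1.08, 4.22], [0.17, 2.65], [-2.57, 2.57]. Speed limits (rad/s): [2.79, 2.79, 3.14, 3.14, 3.14, 3.14].

### API

Orientations are given as a unit quaternion [x, y, z, w].
In Python, from cell import get_state, viewer, arm gives the robot as it stands.
- The arm moves only by the shell command python3 -m inch 'ROWS' [FORCE]. ROWS is JSON, one flat list of numbers, 7 for each row, row after row: the opening in per cent of the stroke, from 0 (shut) to 100 (fully open), then the shift along the tool's x, y, z in mm, then the turn, a rotation vector about the tool's x, y, z in degrees. In form: [grip, tx, ty, tz, rx, ry, rz, grip, tx, ty, tz, rx, ry, rz, ...]. A call has 1 to 12 rows; each row is the pose to reach, as a shift and turn from the pose commanded when the call began, along the tool's axes at that moment; what a row does not reach only later rows make up. A row lasts 1/12 s, in which the tool goes at most 41.7 mm and 7.16 degrees, less where a joint would pass 70% of its speed; a pose out of reach is approached as far as the arm can. A call with a gripper value outside its range is refused whole. The fingers move at their own pace and stop on an object; FORCE is the grip in N (left out, the last holds). Time passes only in rows, so rows that repeat a pose let the fingers close. It gives the time, the measured TCP pose, the force and the opening at its end, in the units of the state.
- get_state(): the state, without advancing time (a new reading comes with each control period).
- viewer.grab_frame(name): name is "scene" or "side" or "wrist"; returns a dict with "img" (400x640x3 uint8, red, green, blue), "fx", "fy", "cx", "cy" (pixels), "rvec" (rotation vector, rad) and "tvec" (3), from world to camera coordinates, as OpenCV has them; the wrist camera has in their place "tool_from_camera" (4x4, takes a point from camera to tool coordinates, whose origin is the TCP and whose axes are the flange's). Camera axes: x right, y down, z forward; pixel columns grow to the right and rows downward; lengths in m; the calibration is good to about 2 mm. A picture is of the moment at which its call begins: read the wrist's pose just before it. There is no depth.
- arm.finish_job(): hands the job in, once; it reports no verdict.
Trained networks look in the newest picture that a camera, given by its name, has taken for a name from the list of things; names that differ only in an ending like _2 or _b are one class to them, and where a whole thing is asked for, a point or a joint stands for the part that bears it (a point fixed in the world has none). Each returns a list of dicts, best first, with "confidence" (0 to 1); they miss things now and then, are a little off and sometimes report something else, mostly with a low value. They report only what shows in the picture. A call takes as long as a camera call.
- viewer.find_in(query, camera): "location" ([column, row] as shares, 0 to 1, of the picture: columns of its width, rows of its height, amid what is visible of it).
- viewer.cut_out(query, camera): "region" (400x640 bool, what is visible of it) and "location" ([column, row] as shares, 0 to 1, of the picture: columns of its width, rows of its height, amid what is visible of it).
The state is a dict: "time": time; "qpos": joint angles; "joint_velocities": joint speeds; "tau": joint torques, N m; "ee_pos": TCP position; "eef_rot": TCP orientation; "ft_force": force on the tool from outside, world axes, zero at the start; "wrist_torque": the same for the moment, N m; "opening": finger opening in m.
Only numpy, scipy, OpenCV 4.12 (cv2) and the standard library are available. Lean on these libraries where they do the work, as an engineer would, in place of code of your own. Each camera call takes 0.05 s, during which the arm holds its last target. There are 200 camera calls.

### The job

The heavy hexagonal cutting die stands askew on the table in front of its back fence. With the fingertips only, push it round at its corners and up to the fence, until its slotted back face sits flat and square against the fence with the fence's key home in the slot. Ease it along without shoving it fast; do not lift or tip it, and leave everything else standing where it is.

Things in the scene. Friction and masses are not known exactly. Their poses are not given: they have to be found in the camera images.
- die: the cutting die: plain steel block, about 1.8 kg, 150 mm wide (y) x 120 mm deep (x), 40 mm high, flat hexagonal rubber pad and cutting rule on top (to 44 mm). Origin: middle of the underside. Slotted back face at x = +60 mm, plain front at x = -60, sides at y = +-75. Slides on four feet 22 mm across at x = +-35, y = +-30 mm. At the start turned 35 to 57 degrees anticlockwise (from above) from facing the fence
- die_back (a point): middle of the plane of the die's back face (60 mm from the die's origin along its +x, 22 mm up), at the mouth of the upright keyway slot: 24 mm wide, 22 mm deep, open above and below, tapering out to 34 mm over the outer 8 mm of its depth. A push near the end of a face turns and moves the die, one through the middle mainly moves it
- fence: the back fence: dark steel angle bar fixed to the table, 200 mm long (y), 36 mm high, 54 mm deep with its bolted foot. Origin: on the table at the middle of its working face, which looks along its -x (towards the robot). With the die home, the die's origin is at x = -60, y = 0 mm in this frame, +x of both parallel
- fence_face (a point): middle of the fence's working face, 18 mm above the table. Here a round-nosed upright key, 18 mm wide, stands 19 mm out of the face (2 to 32 mm above the table); the die's slot has 3 mm play on each side of it
- ink_pot: bystander: small ink pot with screw lid, 67 mm across, 58 mm high, near the right end of the fence; origin at the centre of its underside
- prop_block: bystander: timber block 42x75x30 mm near the left end of the fence; origin at the centre of its underside
- tape_roll: bystander: roll of masking tape, 92 mm across, 24 mm high, to the right; origin at the centre of its underside
- squeegee: bystander: squeegee with timber grip, 85x150x25 mm, to the near right; origin at the centre of its underside
- card_bundle: bystander: bundle of hexagonal cards, 138x131x56 mm, to the left; origin at the centre of its underside
- spatula: bystander: ink spatula 205 mm long, far left; origin at the centre of its underside

How it is judged:
By the outcome, as a careful person would: the job done as asked, in the order asked, and still so for the second after the job is handed in, with the robot touching nothing.
It also fails if it takes over 67 s, if anything falls off the work surface, if the arm or the gripper's body presses on something with over 40 N, if the wrist force passes 120 N, or if a joint passes its speed limit or range.

## Working session

There is one attempt and no reset: what is moved stays moved. The work goes in short steps, Python scripts to look and compute and a shell command to move; the robot and the scene stay as the last step left them, time stands still between calls to the robot, and variables do not carry over. Pictures are saved under pics/ and viewed, about 8 in all and at most 12, crops included, and the job is handed in when it is done.

```bash
mkdir -p pics; ls; cat > h.py <<'E'
import numpy as np, cv2
from scipy.spatial.transform import Rotation as R
from cell import get_state, viewer, arm
def grab(n,name=None):
    s=get_state(); f=viewer.grab_frame(n)
    if name: cv2.imwrite(f'pics/{name}.png',f['img'][:,:,::-1])
    if 'rvec' in f:
        Rw=cv2.Rodrigues(np.array(f['rvec'],float))[0]; t=np.array(f['tvec'],float).ravel()
    else:
        T=np.eye(4); T[:3,:3]=R.from_quat(s['eef_rot']).as_matrix(); T[:3,3]=s['ee_pos']
        M=np.linalg.inv(T@np.array(f['tool_from_camera'])); Rw=M[:3,:3]; t=M[:3,3]
    f['R']=Rw; f['t']=t; return f
def ray(f,u,v,z):
    d=f['R'].T@np.array([(u-f['cx'])/f['fx'],(v-f['cy'])/f['fy'],1]); c=-f['R'].T@f['t']
    return c+d*(z-c[2])/d[2]
def proj(f,P):
    p=(f['R']@np.atleast_2d(P).T).T+f['t']; return np.c_[p[:,0]/p[:,2]*f['fx']+f['cx'],p[:,1]/p[:,2]*f['fy']+f['cy']]
E
python3 - <<'E'
from h import *
s=get_state(); print(s['time'],s['ee_pos'],s['eef_rot'])
print(R.from_quat(s['eef_rot']).as_matrix().round(3))
z={'die':.022,'die_back':.022,'fence':.018,'fence_face':.018,'ink_pot':.029,'prop_block':.015,'tape_roll':.012,'squeegee':.012,'card_bundle':.028,'spatula':.01}
for c in ('scene','side','wrist'):
    f=grab(c,c+'0')
    for k in z:
        r=viewer.find_in(k,c)
        if r:
            u,v=r[0]['location'];u*=640;v*=400
            print(c,k,round(r[0]['confidence'],2),round(u),round(v),ray(f,u,v,z[k]).round(3))
im=np.vstack([cv2.imread('pics/scene0.png'),cv2.imread('pics/wrist0.png')])
cv2.imwrite('pics/a.png',cv2.resize(im,(480,600)))
E
```

```text
pics
0.0 [5.49461171e-01 4.99721842e-05 2.30102743e-01] [ 0.7071071   0.70710551 -0.00073531 -0.00090018]
[[ 0.     1.    -0.002]
 [ 1.    -0.     0.   ]
 [ 0.    -0.002 -1.   ]]
scene die 0.97 325 211 [0.557 0.008 0.022]
scene die_back 0.87 327 209 [ 0.561 -0.004  0.022]
scene fence 0.6 311 191 [ 0.704 -0.013  0.018]
scene fence_face 0.75 314 192 [ 0.691 -0.017  0.018]
scene prop_block 0.5 270 201 [0.712 0.156 0.015]
scene tape_roll 0.87 423 194 [ 0.505 -0.392  0.012]
scene squeegee 0.59 432 220 [ 0.351 -0.318  0.012]
scene card_bundle 0.68 226 245 [0.518 0.395 0.028]
scene spatula 0.83 175 251 [0.586 0.548 0.01 ]
side die 0.58 313 196 [ 0.565 -0.005  0.022]
side die_back 0.91 313 198 [0.565 0.005 0.022]
side fence 0.65 265 198 [ 0.735 -0.     0.018]
side fence_face 0.83 265 197 [ 0.733 -0.003  0.018]
side ink_pot 0.66 293 156 [ 0.648 -0.229  0.029]
side prop_block 0.64 267 234 [0.71  0.169 0.015]
side tape_roll 0.75 326 137 [ 0.52  -0.378  0.012]
side squeegee 0.81 363 145 [ 0.371 -0.325  0.012]
side card_bundle 0.82 325 288 [0.521 0.386 0.028]
side spatula 0.62 306 342 [0.57  0.541 0.01 ]
wrist die 0.98 327 178 [ 0.561 -0.003  0.022]
wrist die_back 0.87 330 179 [ 0.564 -0.003  0.022]
wrist fence 0.77 476 181 [ 0.727 -0.007  0.018]
wrist fence_face 0.72 478 183 [ 0.729 -0.01   0.018]
wrist ink_pot 0.66 393 354 [ 0.648 -0.233  0.029]
wrist prop_block 0.68 474 22 [0.703 0.151 0.015]
```

View pics/wrist0.png

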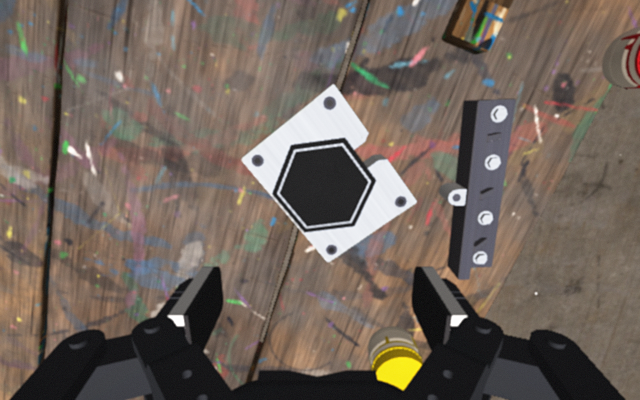

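View pics/scene0.png

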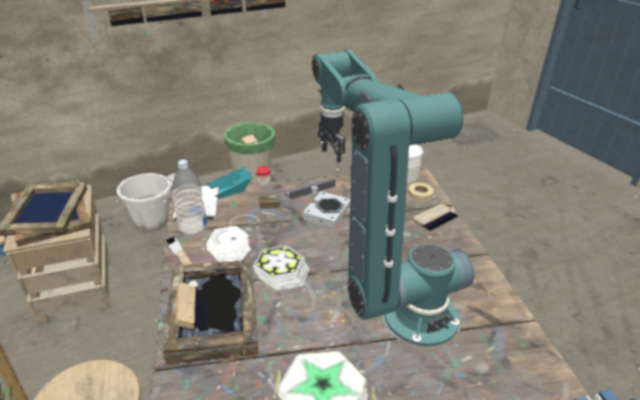

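The wrist view shows the die's corners at about (335,85), (242,160), (330,262) and (416,200), with the slot mouth near (375,150) facing upper right. The fence's front runs from about (468,100) to (455,275), with the key near (457,197). The scene view shows the same layout, with the ink pot on the right side of the fence. Next I'll fit poses and crop in on the fence.

```bash
cat >> h.py <<'E'
from scipy.optimize import minimize
def box(x,y,a,x0,x1,y0,y1,h):
    P=np.array([[i,j,k] for i in (x0,x1) for j in (y0,y1) for k in (0,h)],float); c,s=np.cos(a),np.sin(a)
    return P@np.array([[c,s,0],[-s,c,0],[0,0,1]])+[x,y,0]
def fit(f,mask,p0,dims,S=4):
    cs=cv2.findContours(mask.astype(np.uint8),0,2)[0]; h=cv2.convexHull(max(cs,key=cv2.contourArea))
    m=cv2.fillConvexPoly(np.zeros((400*S,640*S),np.uint8),((h+.0)*S+S/2).astype(np.int32),1)
    def cost(p):
        q=cv2.convexHull((proj(f,box(p[0]/1e3,p[1]/1e3,np.radians(p[2]),*dims))*S+S/2).astype(np.int32))
        b=cv2.fillConvexPoly(np.zeros_like(m),q,1); return 1-(b&m).sum()/max((b|m).sum(),1)
    r=minimize(cost,p0,method='Nelder-Mead',options=dict(initial_simplex=np.array(p0)+np.array([[0,0,0],[12,0,0],[0,12,0],[0,0,8]]),maxiter=120))
    return r.x.round(1),round(r.fun,3)
DIE=(-.06,.06,-.075,.075,.04)
def die(f,cam,p0):
    r=viewer.cut_out('die',cam); return fit(f,r[0]['region'],p0,DIE)
E
python3 - <<'E'
from h import *
f=grab('wrist')
print(die(f,'wrist',[561,3,40]))
C=-f['R'].T@f['t']; print('cam',C)
for n,uv in dict(top=(335,85),left=(242,160),bot=(330,262),right=(416,200)).items(): print(n,ray(f,*uv,.04).round(4))
c=cv2.resize(f['img'][90:290,425:535,::-1],None,fx=3,fy=3,interpolation=2); cv2.imwrite('pics/fence.png',c)
E
```

```text
(array([563.6,  -1.1,  37.5]), np.float64(0.016))
cam [0.54960729 0.07826636 0.37438984]
top [0.567  0.0924 0.04  ]
left [0.473  0.0203 0.04  ]
bot [ 0.5644 -0.0957  0.04  ]
right [ 0.655  -0.0225  0.04  ]
```

View pics/fence.png

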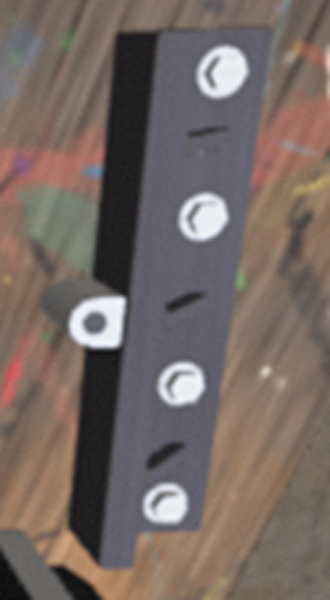

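The crop shows the face's base edge from (118,32) to (71,522) and its top front edge from (158,32) to (103,566). The key's flat top spans x 70–127 at y≈322.

```bash
python3 - <<'E'
from h import *
f=grab('wrist')
g=lambda a,b,z: ray(f,425+(a-1)/3,90+(b-1)/3,z)
A,B,C,D=g(118,32,0),g(71,522,0),g(158,32,.036),g(103,566,.036)
print(A.round(4),B.round(4),C.round(4),D.round(4))
for p,q in((A,B),(C,D)): d=p-q; print(np.degrees(np.arctan2(-d[0],d[1])),np.linalg.norm(d[:2]),((p+q)/2).round(4))
print('key tip,root',g(70,322,.032).round(4),g(126,322,.032).round(4),g(97,348,.032),g(97,296,.032))
for c in('side',):
    f=grab(c); print(die(f,c,[563,-1,37]))
E
```

```text
[0.7093 0.0784 0.    ] [ 0.7164 -0.1189  0.    ] [0.7071 0.0784 0.036 ] [ 0.7151 -0.119   0.036 ]
2.0498293438702446 0.1974315506150897 [ 0.7129 -0.0202  0.    ]
2.3344542464201345 0.19751375795437323 [ 0.7111 -0.0203  0.036 ]
key tip,root [ 0.692  -0.0215  0.032 ] [ 0.7122 -0.0215  0.032 ] [ 0.70301075 -0.03137692  0.032     ] [ 0.70046285 -0.01178507  0.032     ]
(array([563.7,  -6.9,  34.8]), np.float64(0.079))
```

Estimates: fence origin at (0.7125, -0.0205) with yaw +2.3°, and die at (0.5636, -0.001) with yaw 37.5°. I'll push the left face near its back corner in the -y direction to turn the die clockwise, then push the front face with both fingertips up to the fence.

```bash
python3 -m inch '[0,37,-6,0,0,0,0, 0,74,-12,0,0,0,0, 0,110,-17,0,0,0,0, 0,110,-17,0,0,0,0, 0,110,-17,40,0,0,0, 0,110,-17,80,0,0,0, 0,110,-17,120,0,0,0, 0,110,-17,155,0,0,0, 0,110,-17,185,0,0,0, 0,110,-17,205,0,0,0, 0,110,-17,215,0,0,0, 0,110,-17,215,0,0,0]' 40
cat > look.py <<'E'
from h import *
import sys
p0=[float(v) for v in sys.argv[1:4]]
s=get_state(); print('t',round(s['time'],2),'tcp',np.array(s['ee_pos']).round(4),'F',np.array(s['ft_force']).round(1),'open',round(s['opening'],4))
for c in ('wrist','side'):
    f=grab(c,c+str(round(s['time']*10)))
    try: print(c,*die(f,c,p0))
    except Exception as e: print(c,e)
E
python3 look.py 563 -1 37
```

```text
time: 2.9
ee_pos: [0.5309, 0.1095, 0.0134]
eef_rot: [0.707, 0.707, -0.002, -0.002]
ft_force: [-0.6, 0.8, -0.1]
opening: 0.0004
t 2.9 tcp [0.5309 0.1095 0.0134] F [-0.6  0.8 -0.1] open 0.0004
wrist [565.1  -5.2  37.6] 0.973
side [576.9   7.6  22. ] 0.568
```

```bash
python3 -m inch '[0,-2,3,0,0,0,0, 0,-4,6,0,0,0,0, 0,-6,9,0,0,0,0, 0,-7,11,0,0,0,0, 0,-8,13,0,0,0,0, 0,-9,15,0,0,0,0, 0,-10,17,0,0,0,0, 0,-12,19,0,0,0,0, 0,-13,21,0,0,0,0, 0,-14,23,0,0,0,0, 0,-16,25,0,0,0,0, 0,-17,27,0,0,0,0]'
python3 look.py 570 -5 32
```

```text
time: 4.1
ee_pos: [0.5592, 0.0951, 0.0163]
eef_rot: [0.707, 0.707, 0.001, -0.002]
ft_force: [-2.9, 5.6, 1.7]
opening: -0.0
t 4.1 tcp [0.5592 0.0951 0.0163] F [-2.9  5.6  1.7] open -0.0
wrist [586.4 -57.4  55.6] 0.916
side [645.9 -97.1   8.2] 0.886
```

```bash
python3 -m inch '[0,-1,2,0,0,0,0, 0,-3,3,0,0,0,0, 0,-4,5,0,0,0,0, 0,-6,7,0,0,0,0, 0,-7,8,0,0,0,0, 0,-9,10,0,0,0,0, 0,-10,11,0,0,0,0, 0,-12,13,0,0,0,0, 0,-13,14,0,0,0,0, 0,-14,16,0,0,0,0, 0,-15,17,0,0,0,0, 0,-16,18,0,0,0,0]'
python3 -m inch '[0,8,-4,0,0,0,0, 0,8,-4,-40,0,0,0, 0,8,-4,-80,0,0,0, 0,-20,-10,-120,0,0,0, 0,-50,-10,-160,0,0,0, 0,-85,-10,-190,0,0,0, 0,-90,-10,-210,0,0,0, 0,-90,-10,-210,0,0,0]'
python3 look.py 590 -10 20; ls pics
```

```text
time: 5.3
ee_pos: [0.578, 0.0803, 0.0163]
eef_rot: [0.707, 0.707, 0.002, -0.002]
ft_force: [-0.4, 9.0, 0.9]
opening: 0.0001
time: 5.97
ee_pos: [0.571, -0.0171, 0.2353]
eef_rot: [0.709, 0.705, 0.004, 0.007]
ft_force: [0.2, -0.3, 0.7]
opening: -0.0002
t 5.97 tcp [ 0.571  -0.0171  0.2353] F [ 0.2 -0.3  0.7] open -0.0002
wrist [565.1 -17.1  20.6] 0.005
side [566.7 -21.   19.1] 0.066
a.png
fence.png
scene0.png
side0.png
side29.png
side41.png
side60.png
wrist0.png
wrist29.png
wrist41.png
wrist60.png
```

```bash
python3 -m inch '[0,35,2,0,0,0,0, 0,70,4,0,0,0,0, 0,98,6,10,0,0,0, 0,98,6,50,0,0,0, 0,98,6,90,0,0,0, 0,98,6,130,0,0,0, 0,98,6,165,0,0,0, 0,98,6,190,0,0,0, 0,98,6,205,0,0,0, 0,98,6,210,0,0,0, 0,98,6,210,0,0,0]'
python3 -m inch '[0,-3,1,0,0,0,0, 0,-6,3,0,0,0,0, 0,-9,5,0,0,0,0, 0,-12,7,0,0,0,0, 0,-14,8,0,0,0,0, 0,-16,10,0,0,0,0, 0,-18,11,0,0,0,0, 0,-20,13,0,0,0,0, 0,-22,14,0,0,0,0, 0,-24,16,0,0,0,0, 0,-27,18,0,0,0,0, 0,-29,19,0,0,0,0]'
python3 -m inch '[0,8,-4,0,0,0,0, 0,8,-4,-40,0,0,0, 0,8,-4,-80,0,0,0, 0,-20,-10,-120,0,0,0, 0,-50,-10,-160,0,0,0, 0,-85,-10,-190,0,0,0, 0,-90,-10,-210,0,0,0, 0,-90,-10,-210,0,0,0, 0,-90,-10,-210,0,0,0]'
python3 look.py 570 -25 8
```

```text
time: 7.08
ee_pos: [0.5711, 0.0856, 0.0126]
eef_rot: [0.707, 0.708, -0.003, -0.002]
ft_force: [-0.6, -0.5, -0.3]
opening: -0.0001
time: 8.08
ee_pos: [0.5947, 0.0581, 0.0178]
eef_rot: [0.707, 0.707, 0.003, -0.0]
ft_force: [1.9, 6.7, -3.2]
opening: -0.0003
time: 8.83
ee_pos: [0.5844, -0.0356, 0.2313]
eef_rot: [0.708, 0.706, 0.002, 0.004]
ft_force: [0.7, -0.0, -0.4]
opening: -0.0003
t 8.83 tcp [ 0.5844 -0.0356  0.2313] F [ 0.7 -0.  -0.4] open -0.0003
wrist [567.1 -34.3   9.7] 0.01
side list index out of range
```

```bash
python3 -m inch '[90,-1,-9,0,0,0,7, 90,-2,-18,0,0,0,14, 90,-3,-27,0,0,0,21, 90,-4,-36,0,0,0,28, 90,-5,-45,0,0,0,35, 90,-6,-54,0,0,0,42, 90,-7,-63,0,0,0,49, 90,-8,-72,0,0,0,56, 90,-9,-81,0,0,0,63, 90,-11,-90,0,0,0,70, 90,-12,-98,0,0,0,77, 90,-13,-102,0,0,0,80.3]'
python3 -m inch '[90,0,0,0,0,0,0, 90,0,0,0,0,0,0]'
python3 look.py 567 -34 9.7; cat >> h.py <<'E'
def tool():
    s=get_state(); return np.array(s['ee_pos']),R.from_quat(s['eef_rot']).as_matrix()
E
python3 -c "
from h import *
p,M=tool(); print(p,M.round(3))
print('tool x heading',np.degrees(np.arctan2(M[1,0],M[0,0])))"; ls -t pics|head -3
```

```text
time: 10.03
ee_pos: [0.4795, -0.0461, 0.2247]
eef_rot: [0.997, 0.083, -0.002, -0.0]
ft_force: [0.3, 1.2, 0.8]
opening: 0.077
time: 10.2
ee_pos: [0.4805, -0.0463, 0.2251]
eef_rot: [0.996, 0.086, -0.001, -0.0]
ft_force: [0.1, 0.4, -0.2]
opening: 0.077
t 10.2 tcp [ 0.4805 -0.0463  0.2251] F [ 0.1  0.4 -0.2] open 0.077
wrist [566.  -35.7   9.9] 0.023
side [568.2 -41.2   7.1] 0.085
[ 0.48114619 -0.04672292  0.22586124] [[ 0.985  0.17  -0.001]
 [ 0.17  -0.985  0.   ]
 [-0.001 -0.    -1.   ]]
tool x heading 9.77371223147932
side102.png
wrist102.png
side88.png
```

View pics/wrist102.png

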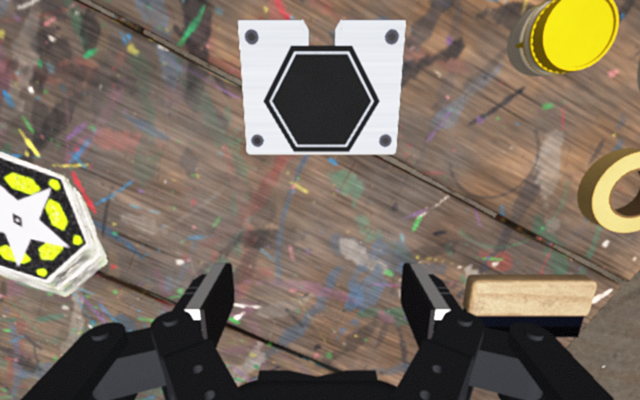

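The picture shows the die square to the tool. Its centre is at column 322 with the slot up at (320,30), and the fingers straddle column 318. Now I'll descend and push straight.

```bash
python3 -m inch '[90,0,3,40,0,0,0, 90,0,3,80,0,0,0, 90,0,3,120,0,0,0, 90,0,3,155,0,0,0, 90,0,3,185,0,0,0, 90,0,3,205,0,0,0, 90,0,3,214,0,0,0, 90,0,3,217,0,0,0, 90,2,3,217,0,0,0, 90,4,3,217,0,0,0, 90,6,3,217,0,0,0, 90,8,3,217,0,0,0]'
python3 -m inch '[90,2,0,0,0,0,0, 90,4,0,0,0,0,0, 90,6,0,0,0,0,0, 90,8,0,0,0,0,0, 90,10,0,0,0,0,0, 90,12,0,0,0,0,0, 90,14,0,0,0,0,0, 90,16,0,0,0,0,0, 90,18,0,0,0,0,0, 90,20,0,0,0,0,0, 90,22,0,0,0,0,0, 90,24,0,0,0,0,0]'
python3 look.py 575 -33 9.7
```

```text
time: 11.4
ee_pos: [0.4912, -0.0489, 0.0112]
eef_rot: [0.996, 0.085, 0.002, 0.001]
ft_force: [-0.4, -0.0, 0.2]
opening: 0.0769
time: 12.4
ee_pos: [0.5071, -0.0453, 0.0092]
eef_rot: [0.996, 0.085, -0.007, 0.0]
ft_force: [-18.3, -2.9, 15.1]
opening: 0.077
t 12.4 tcp [ 0.5071 -0.0453  0.0092] F [-18.3  -2.9  15.1] open 0.077
wrist [577.6 -33.8   9.9] 0.017
side [580.3 -34.    8.8] 0.04
```

```bash
python3 -m inch '[90,-3,0,0,0,0,0, 90,-5,0,-4,0,0,0, 90,-5,0,-8,0,0,0, 90,-5,0,-8,0,0,0]'
python3 -m inch '[90,2,0,0,0,0,0, 90,4,0,0,0,0,0, 90,6,0,0,0,0,0, 90,8,0,0,0,0,0, 90,9,0,0,0,0,0, 90,10,0,0,0,0,0]'
python3 look.py 580 -33 9.7
```

```text
time: 12.93
ee_pos: [0.5081, -0.0455, 0.018]
eef_rot: [0.996, 0.085, -0.0, 0.0]
ft_force: [-3.1, -0.9, 2.7]
opening: 0.077
time: 13.43
ee_pos: [0.5128, -0.0447, 0.0178]
eef_rot: [0.996, 0.085, -0.007, 0.0]
ft_force: [-19.7, -3.8, 15.1]
opening: 0.0766
t 13.43 tcp [ 0.5128 -0.0447  0.0178] F [-19.7  -3.8  15.1] open 0.0766
wrist [583.6 -32.3   9.5] 0.016
side [584.5 -37.6   9.7] 0.036
```

```bash
python3 -m inch '[90,2,0,0,0,0,0, 90,4,0,0,0,0,0, 90,6,0,0,0,0,0, 90,8,0,0,0,0,0, 90,10,0,0,0,0,0, 90,12,0,0,0,0,0, 90,14,0,0,0,0,0, 90,16,0,0,0,0,0, 90,18,0,0,0,0,0, 90,20,0,0,0,0,0, 90,22,0,0,0,0,0, 90,24,0,0,0,0,0]'
python3 look.py 607 -28 9.7; ls -t pics | head -2
```

```text
time: 14.63
ee_pos: [0.5364, -0.0406, 0.0177]
eef_rot: [0.996, 0.085, -0.007, 0.0]
ft_force: [-18.3, -3.3, 15.2]
opening: 0.0771
t 14.63 tcp [ 0.5364 -0.0406  0.0177] F [-18.3  -3.3  15.2] open 0.0771
wrist [607.3 -28.6   9.7] 0.017
side [607.7 -33.2   8. ] 0.081
side146.png
wrist146.png
```

View pics/wrist146.png

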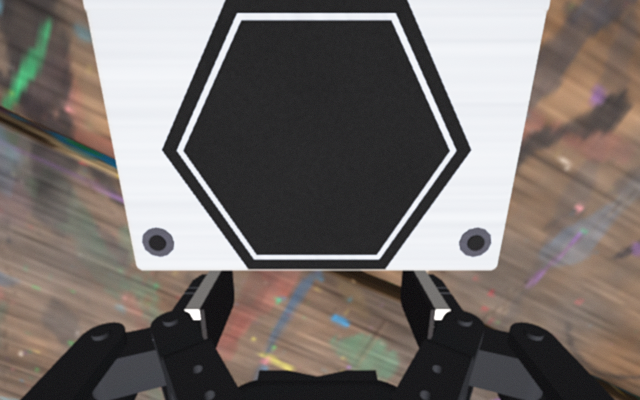

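Both fingers sit flush on the front face (front edge at row 270, columns 138–497). Next come 14 mm straight and a gentle clockwise arc to square the die up.

```bash
python3 -m inch '[90,2,0,0,0,0,0, 90,4,0,0,0,0,0, 90,7,0,0,0,0,0, 90,9.5,0,0,0,0,0, 90,12,0,0,0,0,0, 90,14,0,0,0,0,0, 90,16,-1.5,0,0,0,1.2, 90,18,-3,0,0,0,2.5, 90,20.2,-4.4,0,0,0,3.7, 90,22.2,-5.7,0,0,0,4.9, 90,24.5,-7.1,0,0,0,6.2, 90,26.6,-8.4,0,0,0,7.4]'
python3 look.py 633 -25 3
python3 -m inch '[90,-8,0,0,0,0,0, 90,-14,0,0,0,0,0, 90,-14,0,-40,0,0,0, 90,-14,0,-80,0,0,0, 90,-14,0,-120,0,0,0, 90,-14,0,-160,0,0,0, 90,16,0,-190,0,0,0, 90,46,0,-195,0,0,0, 90,56,0,-195,0,0,0, 90,56,0,-195,0,0,0]'
python3 look.py 633 -25 3;  ls -t pics | head -2
```

```text
time: 15.83
ee_pos: [0.5617, -0.0272, 0.0176]
eef_rot: [1.0, 0.02, -0.006, 0.0]
ft_force: [-16.5, -1.7, 12.7]
opening: 0.0766
t 15.83 tcp [ 0.5617 -0.0272  0.0176] F [-16.5  -1.7  12.7] open 0.0766
wrist [633.5 -24.3   2.2] 0.019
side [637.  -25.2   3.8] 0.09
time: 16.87
ee_pos: [0.625, -0.0246, 0.2129]
eef_rot: [1.0, 0.02, 0.002, 0.0]
ft_force: [-0.1, -0.2, -1.1]
opening: 0.0766
t 16.87 tcp [ 0.625  -0.0246  0.2129] F [-0.1 -0.2 -1.1] open 0.0766
wrist [634.  -24.1   2. ] 0.008
side [634.7 -30.4   3.2] 0.064
side169.png
wrist169.png
```

```bash
python3 -c "
import cv2
i=cv2.imread('pics/wrist169.png')[0:200,150:490]; cv2.imwrite('pics/c.png',cv2.resize(i,None,fx=2.3,fy=2.3,interpolation=2))"
```

```text
(no output)
```

View pics/c.png

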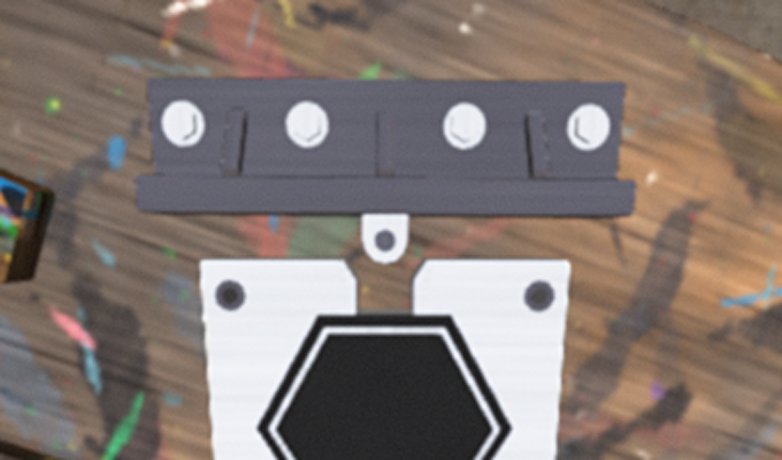

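The key centre is at column 385 and the slot runs 357–413, centre also 385, so they line up. The fence edge tilts about 0.5° clockwise relative to the die. I'll compute the remaining gap.

```bash
python3 - <<'E'
from h import *
f=grab('wrist')
g=lambda a,b,z: ray(f,150+(a+.5)/2.3-.5,(b+.5)/2.3-.5,z)
A,B=g(137,212,.036),g(632,217,.036); C,D=g(200,261,.04),g(570,261,.04)
for p,q in((A,B),(C,D)): d=p-q; print(np.degrees(np.arctan2(-d[0],d[1])),np.linalg.norm(d),((p+q)/2).round(4))
print(g(385,240,.032),g(385,261,.04))
p,M=tool(); print(p,np.degrees(np.arctan2(M[1,0],M[0,0])))
E
```

```text
1.736107467944111 0.19732529631618675 [ 0.7058 -0.0212  0.036 ]
2.2838698405778346 0.14828279363172642 [ 0.6881 -0.022   0.04  ]
[ 0.6960841  -0.02166558  0.032     ] [ 0.68813838 -0.02198195  0.04      ]
[ 0.62147516 -0.02465564  0.21167968] 2.2947847239791574
```

```bash
python3 -m inch '[90,-35,0,0,0,0,0, 90,-70,0,0,0,0,0, 90,-70,0,40,0,0,0, 90,-70,0,80,0,0,0, 90,-70,0,120,0,0,0, 90,-70,0,155,0,0,0, 90,-70,0,180,0,0,0, 90,-70,0,192,0,0,0, 90,-70,0,195,0,0,0, 90,-66,0,195,0,0,0.2, 90,-62,0,195,0,0,0.5, 90,-59,0,195,0,0,0.5]'
python3 -m inch '[90,2,0,0,0,0,0, 90,4,0,0,0,0,0, 90,6,0,0,0,0,0, 90,8,0,0,0,0,0, 90,10,0,0,0,0,0, 90,11.5,0,0,0,0,0, 90,13,0,0,0,0,0, 90,14.5,0,0,0,0,0, 90,16,0,0,0,0,0]'
python3 look.py 648 -24 2
```

```text
time: 18.12
ee_pos: [0.563, -0.0272, 0.0194]
eef_rot: [1.0, 0.016, -0.001, 0.0]
ft_force: [-12.5, -0.0, 10.3]
opening: 0.0768
time: 18.87
ee_pos: [0.5757, -0.0268, 0.0195]
eef_rot: [1.0, 0.016, -0.005, 0.0]
ft_force: [-15.5, -1.2, 10.6]
opening: 0.0769
t 18.87 tcp [ 0.5757 -0.0268  0.0195] F [-15.5  -1.2  10.6] open 0.0769
wrist list index out of range
side [651.6 -26.9   6.4] 0.116
```

```bash
python3 -m inch '[90,1,0,0,0,0,0, 90,2,0,0,0,0,0, 90,3,0,0,0,0,0]'
python3 -m inch '[90,1,0,0,0,0,0, 90,1,0,0,0,0,0]'
python3 -m inch '[90,1,0,0,0,0,0, 90,1,0,0,0,0,0]'
```

```text
time: 19.32
ee_pos: [0.5787, -0.0267, 0.0196]
eef_rot: [1.0, 0.016, -0.005, 0.0]
ft_force: [-16.2, -0.3, 9.8]
opening: 0.0769
time: 19.48
ee_pos: [0.5798, -0.0267, 0.0195]
eef_rot: [1.0, 0.016, -0.005, 0.0]
ft_force: [-15.5, -0.6, 10.1]
opening: 0.0769
time: 19.65
ee_pos: [0.5798, -0.0266, 0.0195]
eef_rot: [1.0, 0.016, -0.006, 0.0]
ft_force: [-18.6, -0.4, 12.1]
opening: 0.0766
```

```bash
python3 -m inch '[90,1,0,0,0,0,0, 90,1,0,0,0,0,0]'
python3 -m inch '[90,1,0,0,0,0,0, 90,1,0,0,0,0,0]'
python3 -m inch '[90,1,0,0,0,0,0, 90,1,0,0,0,0,0]'
```

```text
time: 19.82
ee_pos: [0.5798, -0.0266, 0.0195]
eef_rot: [1.0, 0.016, -0.007, 0.0]
ft_force: [-21.4, -1.3, 15.2]
opening: 0.0768
time: 19.98
ee_pos: [0.5798, -0.0267, 0.0195]
eef_rot: [1.0, 0.016, -0.008, 0.0]
ft_force: [-24.1, -0.3, 15.9]
opening: 0.077
time: 20.15
ee_pos: [0.5797, -0.0266, 0.0195]
eef_rot: [1.0, 0.016, -0.009, 0.0]
ft_force: [-27.1, -1.3, 17.6]
opening: 0.0768
```

Position holds while the force rises, so the die is against a stop. I'll back off and look.

```bash
python3 -m inch '[90,-5,0,0,0,0,0, 90,-12,0,0,0,0,0, 90,-20,0,0,0,0,0, 90,-20,0,-40,0,0,0, 90,-20,0,-80,0,0,0, 90,-20,0,-120,0,0,0, 90,-20,0,-160,0,0,0, 90,10,0,-190,0,0,0, 90,40,0,-190,0,0,0, 90,50,0,-190,0,0,0, 90,50,0,-190,0,0,0]'
python3 look.py 653 -24 2; python3 - <<'E'
import cv2,glob,os
p=max(glob.glob('pics/wrist*.png'),key=os.path.getmtime)
i=cv2.imread(p)[0:180,150:490]; cv2.imwrite('pics/d.png',cv2.resize(i,None,fx=2.3,fy=2.3,interpolation=2))
E
```

```text
time: 21.07
ee_pos: [0.6401, -0.0248, 0.2088]
eef_rot: [1.0, 0.016, 0.002, 0.0]
ft_force: [-0.6, 0.1, -0.1]
opening: 0.077
t 21.07 tcp [ 0.6401 -0.0248  0.2088] F [-0.6  0.1 -0.1] open 0.077
wrist [649.9 -24.    1.9] 0.02
side [652.6 -27.    3.9] 0.102
```

View pics/d.png

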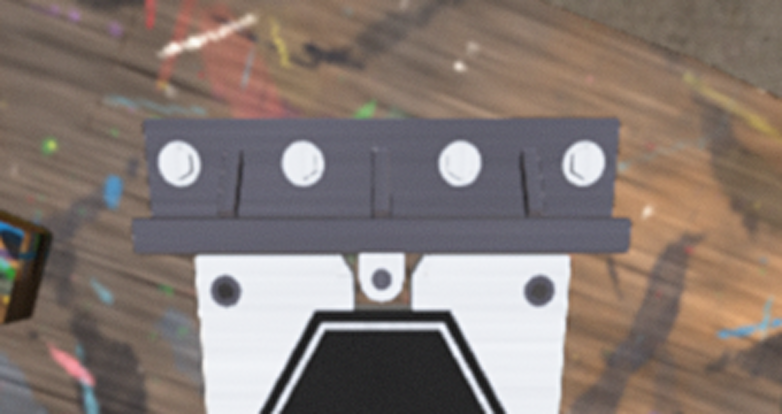

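The key sits in the slot and the back edge meets the fence along its length. I'll do one close check of the seam.

```bash
python3 - <<'E'
import cv2,glob,os,numpy as np
p=max(glob.glob('pics/wrist*.png'),key=os.path.getmtime)
i=cv2.imread(p); a=i[98:124,205:305]; b=i[98:124,325:425]
cv2.imwrite('pics/e.png',cv2.resize(np.vstack([a,b]),None,fx=7,fy=7,interpolation=cv2.INTER_NEAREST))
g=cv2.cvtColor(i,6).astype(float)
for n,c in(('L',(240,265)),('L2',(270,295)),('R2',(336,360)),('R',(368,392))): print(n,g[104:118,c[0]:c[1]].mean(1).round())
E
```

```text
L [100.  99.  98.  99.  96.  92. 129. 211. 241. 240. 239. 239. 238. 238.]
L2 [ 98.  98.  98.  99.  96.  89. 128. 211. 241. 240. 239. 238. 237. 236.]
R2 [ 99.  99. 100.  99.  95.  94. 142. 217. 241. 240. 239. 239. 238. 238.]
R [100. 101. 100. 100.  94.  94. 144. 217. 241. 240. 239. 238. 237. 237.]
```

View pics/e.png

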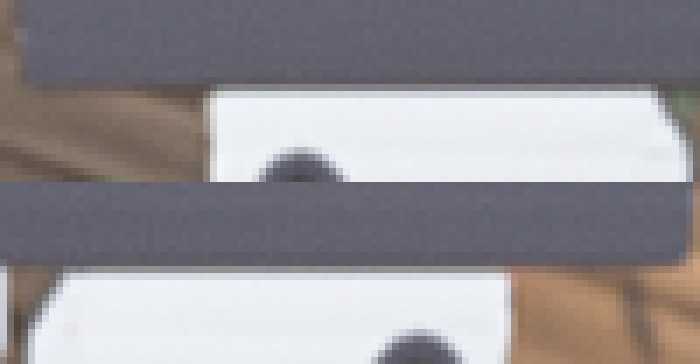

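The seam goes straight from fence to die with no table showing, and it looks the same at both ends. The gripper is clear, so I'm handing in.

```bash
python3 -c "
from cell import arm,get_state
print(get_state()['time']); print(arm.finish_job())"
```

```text
21.2667
the job is handed in; nothing more can be done
None
```

The die is home: its back face is flat against the fence with the key in the slot. I handed it in at about 21 s of the 67 s allowed.

**What I did:** I turned the die about 28° clockwise by pushing its left face near the back corner with the shut fingertips. Then I pushed its front face with both open fingertips, slowly (about 10–30 mm/s), squaring it on the way in. I stopped when it met the fence: the tool position held while the force rose to about 27 N along the push (peak about 32 N in all).

**Last checks:**
- **Seam:** in the close wrist view the back edge meets the fence evenly at both ends, with no visible gap. The key is centred in the slot.
- **Angle:** the die's fitted angle is 1.9°. I measured the fence at 1.7° to 2.3°, so they agree within the measuring error.
- **Clear of the work:** the gripper was raised and touching nothing at hand-in.

**Disagreements and what I didn't check:**
- **Final x position:** the last wrist fit put the die at x = 649.9 mm against about 652.5 mm expected. The side camera gave 652.6 mm, but as a poorer fit. I trusted the force stop and the seam view.
- **Side camera:** it was often several millimetres and a few degrees off because the arm hid part of the die, so I gave it little weight.
- **Unexplained force:** the two-finger push showed 10–18 N upward on the wrist. I didn't find the cause, and raising the tool 8 mm made no difference.
- **Bystanders:** I kept the path clear of them but did not measure their positions again at the end.

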